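# Eject the lock pin from its holder and pin the swing arm

## Robot

A 7-joint arm with a two-finger parallel gripper is mounted at the origin on the work surface. World frame = base frame: x ahead of the robot, y to its left, z up, the work surface at z = 0. Lengths are in m, angles in rad, forces in N, time in s.
With the tool pointing down it reaches from about 0.4 to 0.875 m from the base axis. Payload 19.3 kg.
Tool frame: the origin (TCP) lies at the very end of the fingers, on their centre line; the grasp point (between the pads) lies 19 mm behind it; z points along the fingers, y is the line along which they close (so a half turn about z gives the same grasp; the last joint's range is limited). The gripper opens to 85 mm and grips with 20 to 120 N. Pads are 22 mm wide; open, the fingers measure 114 mm over their backs; the gripper's body (76 mm by 85 mm) begins 54 mm behind the grasp point. The pads swing forward as they close: fully open they stand 13 mm farther back than shut.
Start: joints at [-1.341, 0.521, -0.036, 1.599, 0.021, 1.021, -0.113], TCP at [0.185, 0.597, 0.231] pointing down, gripper open.
Joint ranges: [-2.91, 2.91], [-0.3, 2.13], [-1.5, 1.42], [0.17, 2.43], [-1.26, 4.41], [0.16, 1.93], [-2.52, 2.52]. Speed limits (rad/s): [1.89, 1.89, 2.39, 2.39, 3.01, 3.01, 3.01].

## Interface

Orientations are given as [roll, pitch, yaw] about the fixed x, y, z axes, in that order (R = Rz(yaw) Ry(pitch) Rx(roll)).
In Python, from workcell import observe, grab_frame, job_done gives the robot as it stands.
- The arm moves only by the tool move_arm, never from a script. Its argument "plan" is a list that holds one entry, the list of rows, each a list of 7 numbers: the shift along the tool's x, y, z each as a share of 0.02 m, from -1 to 1, then the turn, a rotation vector about the tool's x, y, z each as a share of 6 degrees, from -1 to 1, then the opening, from -1 (shut) to 1 (fully open). A call has exactly 10 rows; each row shifts and turns the commanded pose from where the row before left it, along the tool's axes as they then stand; what a row does not reach is not made up. A row lasts 1/10 s, in which the tool goes at most 50 mm and 8.59 degrees, less where a joint would pass 70% of its speed; a pose out of reach is approached as far as the arm can. A call with a number of a shift or a turn outside -1 to 1 is refused whole. A call with a gripper value outside its range is refused whole. The fingers move at their own pace and stop on an object; "grip_force" is the grip in N (left out, the last holds). Time passes only in rows, so rows that do not move let the fingers close, or fill a call up. It gives the time, the measured TCP pose, the force, the opening and the grip force at its end, in the units of the state.
- observe(): the state, without advancing time (a new reading comes with each control period).
- grab_frame(name): name is "side" or "top" or "wrist"; returns a dict with "color" (384x512x3 uint8, red, green, blue), "intrinsics" (3x3 intrinsics, pixels), "position" and "orientation" of the camera in the world; the wrist camera has in their place "tool_from_camera" (4x4, takes a point from camera to tool coordinates, whose origin is the TCP and whose axes are the flange's). Camera axes: x right, y down, z forward; pixel columns grow to the right and rows downward; lengths in m; the calibration is good to about 2 mm. A picture is of the moment at which its call begins: read the wrist's pose just before it. There is no depth.
- job_done(): hands the job in; it is judged then, once.
The state is a dict: "clock": time; "qpos": joint angles; "qd": joint speeds; "joint_efforts": joint torques, N m; "position": TCP position; "tool_rot": TCP orientation; "force": force on the tool from outside, world axes, zero at the start; "moment": the same for the moment, N m; "grip_width": finger opening in m; "finger_force": force on a finger pad.
Only numpy, scipy, OpenCV 4.12 (cv2) and the standard library are available. Lean on these libraries where they do the work, as an engineer would, in place of code of your own. Each camera call takes 0.05 s, during which the arm holds its last target. There are 200 camera calls.

## Task

Hook the thumb paddle of the spring ejector, push it all the way towards the holder's mouth so that the lock pin is pushed out, and let the paddle spring back. Then take the pin by its square handle, draw it out of the holder and push it fully home through the near ear, the swing arm's end and the far ear of the clevis, handle against the near ear, and let go of it. Leave everything else on the table where it is.

Things in the scene. Friction and masses are not known exactly. Their poses are not given: they have to be found in the camera images.
- holder: Fixed grey channel block, local x -80 to +60 mm, 45 wide, top at z 69, on a base plate (x -80..90, y +-125, 10 thick). Origin on the table; +x points away from its open mouth, which faces the robot side. Channel 27 mm square, floor z 36, covered but for an 11 mm slot. A sill 14 wide, top z 36, runs in front of the mouth, x -80 to -129, and carries the ejected handle.
- light_bar (a point): Centre of the light bar fixed across the holder, at holder x 61, z 142.5 mm: 50 (x) x 240 (y) x 9 mm, on two 16 mm posts at x 58, y +-108. It overhangs the paddle: an upright tool cannot get behind the paddle, one leaning 28 to 42 degrees (tips away from the robot, gripper body back over the mouth) can.
- ejector (a joint): Travel of the ejector slide in m: 0 at rest, 0.052 fully pressed, moving along the holder's -x (to the mouth). Spring about 4 N at rest, 10 N at the end; springs back when let go. Its foot pushes the pin out by its nose; the pin stays out.
- tab (a point): Middle of the ejector's thumb paddle, a steel plate 40 mm wide (y), 28 long, 6 thick, rising from the slot in the holder's top (z 69) and leaning 40 degrees from upright towards the mouth; top edge at z 92. Moves with the slide; at rest at holder x 27, z 80 mm. Push on its rear (+x) face, under the light bar.
- pin: Loose lock pin, 110 mm long, 0.15 kg. Origin on its axis at the shoulder. Handle: x -45 to 0, black, 24 x 24 mm. Shaft: x 0 to 65, round, 14 mm thick, last 10 mm tapering to 6. At the start in the holder's channel, its x along the holder's x, z 48 mm, handle end 4 mm inside the mouth; ejected, the whole handle lies on the sill in front of the mouth.
- mouth (a point): Centre of the holder's mouth, on the stored pin's axis (z 48 mm), axes as the holder's.
- clevis_hole (a point): Centre of the hole in the near face of the fixed clevis, 70 mm above the table; the pin goes in along its +x (level, away from the robot), z up. Steel ears with 16.5 mm holes, 50 mm wide, tops at 95 mm: near ear x 0 to 10, far ear x 28 to 38 mm. Base plate x -35 to 225, y -25 to 45, 10 mm thick.
- swing_bar (a point): Point on the axis of the swing arm's bar as fixed to the clevis's axes (clevis x 80, y 31, hole height). The bar, 12 mm thick, z 55 to 85, runs from a 32 mm post (160 mm high, clevis x 195, y 20) to a tongue between the ears (x 14 to 24) with a 17 mm hole. It swings loosely: its hole may be 2.6 mm left or right of the ears' holes and must be felt for and pushed into line by the pin's tapered nose.
- brush: Bystander: hand brush 180 mm long lying along the table; leave it alone. Origin at the centre of its underside.
- scale_bar: Bystander: black and white photo scale bar 120 x 24 x 8 mm; leave it alone. Origin at the centre of its underside.
- bottle: Bystander: clear water bottle 270 mm tall, 80 mm in diameter; leave it alone. Origin at the centre of its underside.
- jar: Bystander: glass jar 85 mm tall, 68 mm in diameter; leave it alone. Origin at the centre of its underside.
- marker: Bystander: black marker pen 130 mm long, 14 mm thick; leave it alone. Origin at the centre of its underside.

How it is judged:
On the way, in this order (a step that is already met when the one before it is completed fails the run):
1. the ejector slide is pressed right to the end of its travel (over 47 of 52 mm), the pin not held by the fingers (value of joint ejector above 0.047 m and contact force between the fingers and pin below 0.5 N), for 0.1 s.
2. the ejector has sprung back (under 5 mm) and the pin lies pushed out at the mouth (shoulder within 15 mm of it) (value of joint ejector below 0.005 m and distance between pin and mouth below 0.015 m), for 0.1 s.
3. the pin is drawn clear of the holder (distance between pin and mouth above 0.09 m), for 0.1 s.
At the end, for the whole second after the job is handed in: The pin is through both ears and the swing arm's tongue, its handle against the near ear (shoulder no more than 4 mm from the ear), its shoulder within 4 mm of the hole's centre line and the pin within 7 degrees of it, released and at rest; the ejector has sprung back (under 5 mm) (x of pin in the frame of clevis_hole between -0.004 and 0.003 m and y of pin in the frame of clevis_hole between -0.004 and 0.004 m and z of pin in the frame of clevis_hole between -0.004 and 0.004 m and angle between the x axis of pin and the x axis of clevis_hole, either way round below 0.12 rad and value of joint ejector below 0.005 m and contact force between the fingers and pin below 0.1 N and linear speed of pin below 0.02 m/s); the robot touches nothing.
It fails at once if another thing on the table is pushed aside (more than 30 mm) (distance of any of brush, scale_bar, bottle, jar, marker from where it was at the start of the episode above 0.03 m).
It also fails if it takes over 72 s, if anything falls off the work surface, if the arm or the gripper's body presses on something with over 40 N, if the wrist force passes 120 N, or if a joint passes its speed limit or range.

## Working session

There is one attempt and no reset: what is moved stays moved. The work goes in short steps, Python scripts to look and compute and a tool call to move; the robot and the scene stay as the last step left them, time stands still between calls to the robot, and variables do not carry over. Pictures are saved under pics/ and viewed, at most 10 in all, crops included, and the job is handed in when it is done.

Besides the shell and the picture viewer there is one more tool, called by a JSON object that holds its "fn" and its "kwargs". move_arm: Moves the arm, as the interface text tells. Shift numbers are shares of 0.02 m and turn numbers shares of 6 degrees, none past 1 either way. Its arguments: {"type":"object","properties":{"plan":{"type":"array"},"grip_force":{"type":"number"}},"required":["plan"]}

```bash
mkdir -p pics; ls; python3 - <<'E'
from workcell import observe, grab_frame
import cv2, json
s=observe(); print(s)
for n in("side","top"):
    f=grab_frame(n); cv2.imwrite(f"pics/{n}0.png",cv2.resize(f["color"][:,:,::-1],(800,600),interpolation=cv2.INTER_CUBIC))
    cv2.imwrite(f"{n}_raw.png",f["color"][:,:,::-1])
    print(n,f["intrinsics"],f["position"],f["orientation"])
    json.dump({k:(v.tolist() if hasattr(v,'tolist') else v) for k,v in f.items() if k!="color"},open(n+".json","w"))
E
```

```text
pics
{'clock': 0.0, 'qpos': array([-1.34118369,  0.52199117, -0.03635626,  1.59997782,  0.02123989,
        1.02108751, -0.11279217]), 'qd': array([-0.00106515,  0.00106504,  0.00100712,  0.00070865, -0.00070267,
        0.00046035, -0.00094173]), 'joint_efforts': array([-1.27055573e-03, -9.27117991e+01,  1.98065557e+00, -3.69928372e+01,
        1.79522258e-02,  8.31164012e-03,  2.53369294e-06]), 'position': array([0.18452264, 0.59680781, 0.23075046]), 'tool_rot': array([-3.14051928e+00,  9.53518376e-05,  2.84182326e+00]), 'force': array([0.62702232, 0.21892733, 0.74695608]), 'moment': array([-0.04428526, -0.0018011 , -0.05757899]), 'finger_force': 0.0, 'grip_width': 0.08520973072537964}
side [[424.40800085   0.         263.31469383]
 [  0.         424.40800085 192.45261256]
 [  0.           0.           1.        ]] [ 0.1153675  -0.65327833  1.07478518] [-2.45148965  0.0167772  -0.6187229 ]
top [[440.91381617   0.         258.3605977 ]
 [  0.         440.91381617 201.1796484 ]
 [  0.           0.           1.        ]] [ 0.33225184 -0.02677848  1.49897143] [-2.96118139e+00 -2.79710962e-03 -1.55317428e+00]
```

View pics/side0.png

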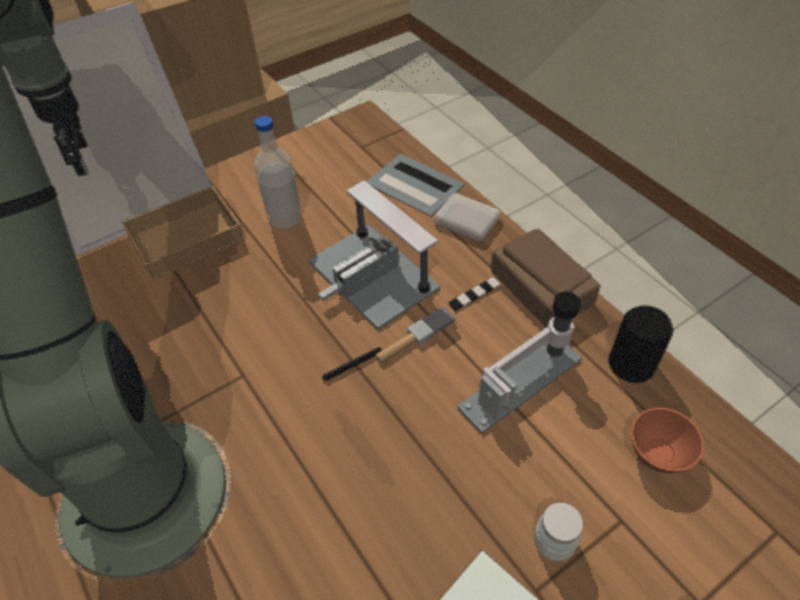

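View pics/top0.png

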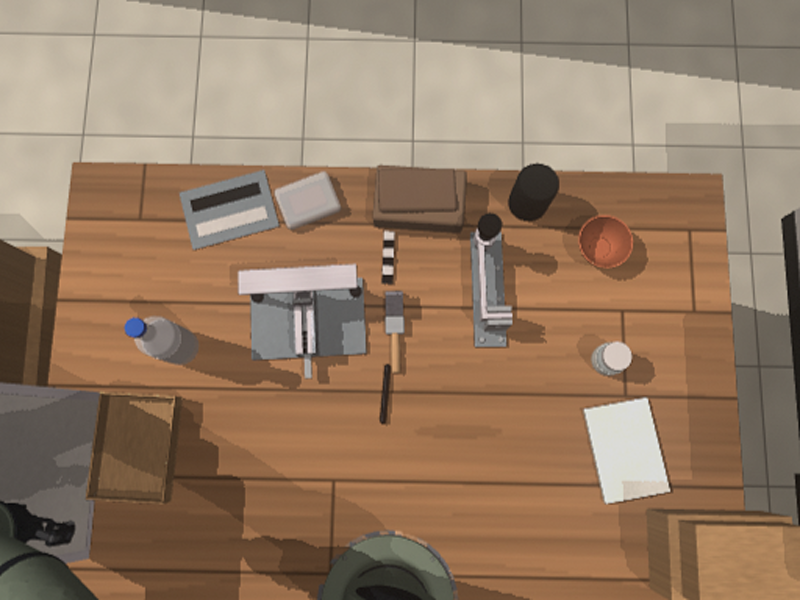

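```bash
cat > tiles.py <<'E'
import cv2,numpy as np
T,S=cv2.imread("top_raw.png"),cv2.imread("side_raw.png")
o=[(T,145,160),(T,265,133),(S,180,115),(S,275,180)]
t=[cv2.resize(i[y:y+93,x:x+125],(400,298),interpolation=cv2.INTER_CUBIC) for i,x,y in o]
cv2.imwrite("pics/tiles.png",np.vstack([np.hstack(t[:2]),np.hstack(t[2:])]))
E
python3 tiles.py
```

```text
(no output)
```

View pics/tiles.png

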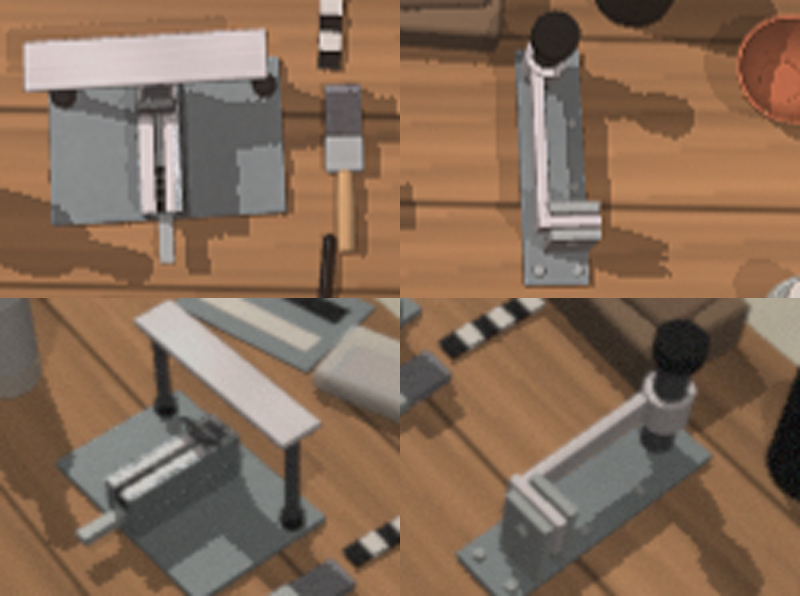

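```bash
cat > fit.py <<'E'
import numpy as np,json
from scipy.optimize import least_squares
from scipy.spatial.transform import Rotation as R
C={n:json.load(open(n+".json")) for n in("top","side")}
off={"th":(145,160),"tc":(265,133),"sh":(180,115),"sc":(275,180)}
def proj(c,P):
    q=(P-np.array(c["position"]))@R.from_euler("xyz",c["orientation"]).as_matrix()
    K=np.array(c["intrinsics"]); return (q/q[:,2:])@K[:2].T
H=[("th",86,120,147,24,43),("th",36,120,147,26,91),("th",36,-120,147,267,80),("th",86,-120,147,266,30),("th",-80,125,10,52,224),("th",-80,-125,10,285,211),("th",-129,7,36,161,263),("th",-129,-7,36,174,262),
("sh",36,120,147,135,20),("sh",36,-120,147,288,147),("sh",86,120,147,170,4),("sh",86,-120,147,319,127),("sh",-80,125,10,57,165),("sh",-80,-125,10,197,299),("sh",90,-125,10,325,219),("sh",-129,7,36,79,232),("sh",-129,-7,36,87,244)]
Cl=[("tc",-35,45,10,125,285),("tc",-35,-25,10,188,284),("tc",225,45,10,115,50),("tc",0,-25,95,200,237),("sc",-35,45,10,57,257),("sc",225,-25,10,310,160),("sc",0,25,95,111,182),("sc",0,-25,95,145,210)]
def fit(D,name):
    P=np.array([d[1:4] for d in D])/1000.
    px=np.array([[off[d[0]][0]+d[4]/3.2-.35,off[d[0]][1]+d[5]/3.204-.35] for d in D])
    top=np.array([d[0][0]=="t" for d in D])
    def res(p,f=None):
        c,s=np.cos(p[2]),np.sin(p[2])
        W=P@np.array([[c,-s,0],[s,c,0],[0,0,1]]).T+[p[0],p[1],0]
        r=np.where(top[:,None],proj(C["top"],W),proj(C["side"],W))-px
        return r
    for m,l in((slice(None),"both"),(top,"top"),(~top,"side")):
        s=least_squares(lambda p:res(p)[m].ravel(),[.7,0.,0.],loss="soft_l1"); print(name,l,s.x.round(4))
        if l=="both": print(res(s.x).round(1).tolist())
fit(H,"holder");fit(Cl,"clevis")
E
python3 fit.py
```

```text
holder both [0.5863 0.1858 0.0747]
[[-0.6, -0.1], [-1.0, 0.4], [0.3, -0.4], [-0.1, -0.2], [-0.6, 0.8], [0.2, 0.7], [-0.5, 0.5], [-0.3, 0.5], [0.1, 0.5], [-0.7, 0.8], [1.2, -1.0], [2.0, -0.6], [0.1, -0.4], [0.9, 1.8], [1.4, 0.2], [0.1, 0.8], [0.1, -0.5]]
holder top [0.5873 0.1847 0.0726]
holder side [0.5853 0.1876 0.0774]
clevis both [ 0.5721 -0.2223  0.0342]
[[-1.0, 0.1], [-0.1, 0.1], [-0.4, -0.0], [-0.4, 0.5], [0.3, -1.1], [2.2, -1.0], [-0.9, 4.4], [0.9, 8.1]]
clevis top [ 0.5727 -0.224   0.0366]
clevis side [ 0.5778 -0.2127  0.0302]
```

```bash
cat > h.py <<'E'
import numpy as np
from workcell import observe,grab_frame
from scipy.spatial.transform import Rotation as R
def go(pos=None,Rt=None,n=None):
    """print tool-axis shift shares and turn shares from the current pose to the target (turn done after the shift)"""
    s=observe(); A=R.from_euler("xyz",s["tool_rot"])
    print("t",round(s["clock"],2),"pos",s["position"].round(4),"F",s["force"].round(1),"w",round(s["grip_width"],4))
    if pos is not None: print("shift shares",(A.inv().apply(np.array(pos)-s["position"])/.02).round(2))
    if Rt is not None: print("turn shares",((A.inv()*Rt).as_rotvec(degrees=True)/6).round(2)); 
    if Rt is not None and pos is not None: print("shift if turned first",(Rt.inv().apply(np.array(pos)-s["position"])/.02).round(2))
HO=np.array([.5865,.1855,0]);HY=.074
def hol(x,y,z): return HO+R.from_euler("z",HY).apply([x/1000,y/1000,z/1000])
def lean(yaw,deg): return R.from_euler("z",yaw)*R.from_matrix(np.diag([-1,1,-1]))*R.from_euler("y",-deg,degrees=True)
E
cat > mv.txt <<'E'
E
```

{"fn": "move_arm", "kwargs": {"plan": [[[-0.94,-0.8,-0.17,0,0,0,-1],[-0.94,-0.8,-0.17,0,0,0,-1],[-0.94,-0.8,-0.17,0,0,0,-1],[-0.94,-0.8,-0.17,0,0,0,-1],[-0.94,-0.8,-0.17,0,0,0,-1],[-0.94,-0.8,-0.17,0,0,0,-1],[-0.94,-0.8,-0.17,0,0,0,-1],[-0.94,-0.8,-0.17,0,0,0,-1],[-0.94,-0.8,-0.17,0,0,0,-1],[-0.94,-0.8,-0.17,0,0,0,-1]]]}}

```text
clock: 1.1
position: [0.3173, 0.3877, 0.2653]
tool_rot: [-3.141, -0.0, 2.842]
force: [0.1, 0.3, 0.6]
grip_width: 0.0002
finger_force: 0.0
```

{"fn": "move_arm", "kwargs": {"plan": [[[-0.94,-0.8,-0.17,0,0,0,-1],[-0.94,-0.8,-0.17,0,0,0,-1],[-0.94,-0.8,-0.17,0,0,0,-1],[-0.94,-0.8,-0.17,0,0,0,-1],[-0.94,-0.8,-0.17,0,0,0,-1],[-0.94,-0.8,-0.17,0,0,0,-1],[-0.94,-0.8,-0.17,0,0,0,-1],[-0.94,-0.8,-0.17,0,0,0,-1],[-0.94,-0.8,-0.17,0,0,0,-1],[-0.94,-0.8,-0.17,0,0,0,-1]]]}}

```text
clock: 2.1
position: [0.4496, 0.1793, 0.2993]
tool_rot: [-3.141, -0.0, 2.842]
force: [0.1, 0.5, 0.7]
grip_width: 0.0
finger_force: 0.0
```

{"fn": "move_arm", "kwargs": {"plan": [[[0,0,0,0,0,-0.9,-1],[0,0,0,0,0,-0.9,-1],[0,0,0,0,0,-0.9,-1],[0,0,0,0,0,-0.87,-1],[0,0,0,0,0,0,-1],[0,0,0,0,0,0,-1],[0,0,0,0,0,0,-1],[0,0,0,0,0,0,-1],[0,0,0,0,0,0,-1],[0,0,0,0,0,0,-1]]]}}

```text
clock: 3.1
position: [0.4493, 0.1804, 0.2993]
tool_rot: [-3.142, -0.0, -3.068]
force: [-0.5, 0.0, -0.1]
grip_width: -0.0002
finger_force: 0.0
```

```bash
python3 - <<'E'
from h import *
import cv2,json
go(hol(-20.5,0,175),lean(HY,39))
s=observe();f=grab_frame("wrist");cv2.imwrite("pics/w1.png",cv2.resize(f["color"][:,:,::-1],(800,600),interpolation=cv2.INTER_CUBIC))
d=dict(K=f["intrinsics"].tolist(),T=np.array(f["tool_from_camera"]).tolist(),p=s["position"].tolist(),r=s["tool_rot"].tolist());json.dump(d,open("w1.json","w"));print(d)
E
```

```text
t 3.1 pos [0.4493 0.1804 0.2993] F [-0.5  0.  -0.1] w -0.0002
shift shares [-5.84 -0.25  6.22]
turn shares [-0.  -6.5 -0. ]
shift if turned first [-0.62 -0.25  8.5 ]
{'K': [[283.49919980155283, 0.0, 254.99699267820782], [0.0, 283.49919980155283, 186.90728706076428], [0.0, 0.0, 1.0]], 'T': [[-0.00044353200158933566, -0.9458604278550963, -0.324573341938516, 0.08325850799580792], [0.9999998786480239, -0.00034991879786635643, -0.00034678634797652837, 0.0004707290118921015], [0.000214437169840808, -0.3245734563617428, 0.9458604682732495, -0.14359458292655564], [0.0, 0.0, 0.0, 1.0]], 'p': [0.44928720737841527, 0.18037320625934497, 0.2993008737920197], 'r': [-3.1415421065616562, -3.9914270724139556e-06, -3.0679005055564468]}
```

View pics/w1.png

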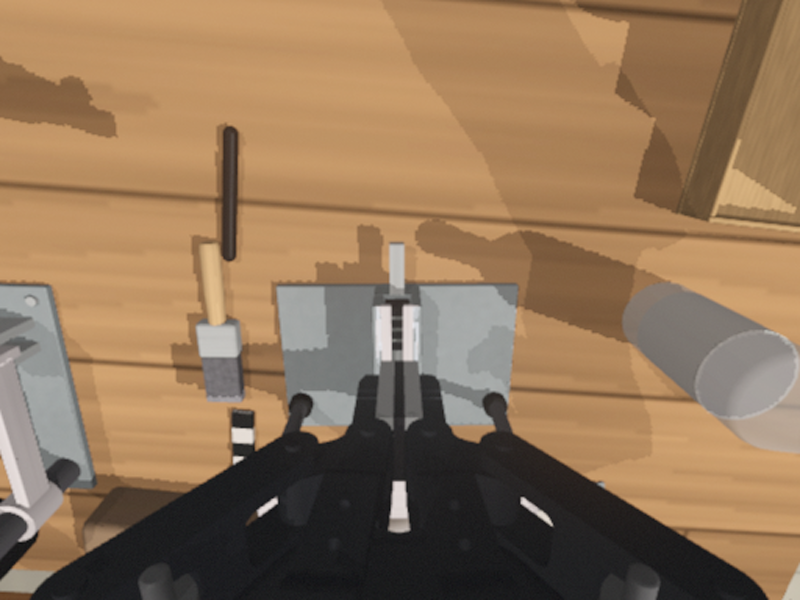

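```bash
python3 - <<'E'
from h import *
import json
from scipy.optimize import least_squares
d=json.load(open("w1.json"));K=np.array(d["K"]);T=np.array(d["T"]);A=R.from_euler("xyz",d["r"])
D=np.array([(-129,-7,36,390,242),(-129,7,36,405,242),(-80,-125,10,277,284),(-80,125,10,518,283),(-80,-22.5,69,374,306),(-80,22.5,69,419,306)],float)
px=(D[:,3:]+.5)*.64-.5
def res(p):
    W=R.from_euler("z",p[2]).apply(D[:,:3]/1000)+[p[0],p[1],0]
    c=(A.inv().apply(W-d["p"])-T[:3,3])@T[:3,:3]
    return ((c/c[:,2:])@K[:2].T-px)
s=least_squares(lambda p:res(p).ravel(),[.58,.18,.07],loss="soft_l1",f_scale=.5);print(s.x.round(4));print(res(s.x).round(1).tolist())
E
```

```text
[0.5851 0.19   0.0772]
[[-0.0, 0.4], [-0.1, 0.3], [-0.6, 0.2], [1.0, 0.3], [-0.9, -1.2], [2.3, -1.3]]
```

{"fn": "move_arm", "kwargs": {"plan": [[[0,0,0,0,-0.93,0,-1],[0,0,0,0,-0.93,0,-1],[0,0,0,0,-0.93,0,-1],[0,0,0,0,-0.93,0,-1],[0,0,0,0,-0.93,0,-1],[0,0,0,0,-0.93,0,-1],[0,0,0,0,-0.92,0,-1],[0,0,0.5,0,0,0,-1],[0,0,0.5,0,0,0,-1],[0,0,0.5,0,0,0,-1]]]}}

```text
clock: 4.15
position: [0.468, 0.1789, 0.2745]
tool_rot: [-3.133, 0.627, -3.069]
force: [-0.4, 0.7, -0.7]
grip_width: -0.0003
finger_force: 0.0
```

```bash
sed -i 's/^HO=.*/HO=np.array([.586,.188,0]);HY=.075/' h.py; python3 - <<'E'
from h import *
go(hol(-20.5,0,175),lean(HY,39)); go(hol(55,0,82))
E
```

```text
t 4.15 pos [0.468  0.1789 0.2745] F [-0.4  0.7 -0.7] w -0.0003
shift shares [-1.05  0.08  6.9 ]
turn shares [-0.09 -0.52 -0.02]
shift if turned first [-0.67  0.01  6.95]
t 4.15 pos [0.468  0.1789 0.2745] F [-0.4  0.7 -0.7] w -0.0003
shift shares [-1.38  0.14 12.88]
```

{"fn": "move_arm", "kwargs": {"plan": [[[0,0,0,-0.09,-0.52,0,-1],[0,0,0,0,0,0,-1],[-0.1,0,0.97,0,0,0,-1],[-0.1,0,0.97,0,0,0,-1],[-0.1,0,0.97,0,0,0,-1],[-0.1,0,0.97,0,0,0,-1],[-0.1,0,0.97,0,0,0,-1],[-0.1,0,0.97,0,0,0,-1],[-0.07,0,0.9,0,0,0,-1],[0,0,0,0,0,0,-1]]]}}

```text
clock: 5.15
position: [0.5634, 0.1847, 0.1772]
tool_rot: [-3.138, 0.677, -3.068]
force: [0.4, -0.7, -0.3]
grip_width: 0.0002
finger_force: 0.0
```

```bash
python3 - <<'E'
from h import *
import cv2
go(hol(55,0,82),lean(HY,39)); print(observe()["qpos"].round(2))
T,S=[grab_frame(n)["color"][:,:,::-1] for n in("top","side")]
t=[cv2.resize(i[y:y+110,x:x+110],(400,400),interpolation=cv2.INTER_CUBIC) for i,x,y in((T,140,140),(S,190,100))]
cv2.imwrite("pics/entry.png",np.hstack(t))
E
```

```text
t 5.15 pos [0.5634 0.1847 0.1772] F [ 0.4 -0.7 -0.3] w 0.0002
shift shares [-0.05  0.11  6.15]
turn shares [-0.04 -0.03 -0.01]
shift if turned first [-0.03  0.08  6.15]
[-0.61  0.4   0.02  2.28  1.99  0.34 -0.87]
```

View pics/entry.png

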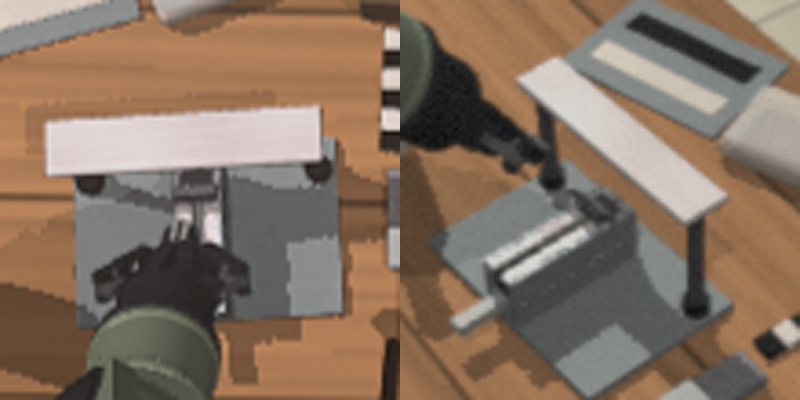

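{"fn": "move_arm", "kwargs": {"plan": [[[0,0.01,0.45,0,0,0,-1],[0,0.01,0.45,0,0,0,-1],[0,0.01,0.45,0,0,0,-1],[0,0.01,0.45,0,0,0,-1],[0,0.01,0.45,0,0,0,-1],[0,0.01,0.45,0,0,0,-1],[0,0.01,0.45,0,0,0,-1],[0,0.01,0.45,0,0,0,-1],[0,0.01,0.45,0,0,0,-1],[0,0.01,0.45,0,0,0,-1]]]}}

```text
clock: 6.25
position: [0.619, 0.1916, 0.1076]
tool_rot: [-3.141, 0.678, -3.069]
force: [-0.7, -0.0, 0.5]
grip_width: -0.0001
finger_force: 0.0
```

{"fn": "move_arm", "kwargs": {"plan": [[[0,0,0.18,0,0,0,-1],[0,0,0.18,0,0,0,-1],[0,0,0.18,0,0,0,-1],[0,0,0.18,0,0,0,-1],[0,0,0.18,0,0,0,-1],[0,0,0.18,0,0,0,-1],[0,0,0.18,0,0,0,-1],[0,0,0.18,0,0,0,-1],[0,0,0.18,0,0,0,-1],[0,0,0,0,0,0,-1]]]}}

```text
clock: 7.25
position: [0.639, 0.1929, 0.0826]
tool_rot: [-3.141, 0.678, -3.069]
force: [-0.6, -0.1, 0.2]
grip_width: 0.0003
finger_force: 0.0
```

```bash
python3 - <<'E'
from h import *
go(hol(55,0,82),lean(HY,39)); go(hol(-7,0,82))
E
```

```text
t 7.25 pos [0.639  0.1929 0.0826] F [-0.6 -0.1  0.2] w 0.0003
shift shares [-0.05 -0.05  0.08]
turn shares [-0.02 -0.02 -0.01]
shift if turned first [-0.05 -0.05  0.08]
t 7.25 pos [0.639  0.1929 0.0826] F [-0.6 -0.1  0.2] w 0.0003
shift shares [ 2.36 -0.05 -1.86]
```

{"fn": "move_arm", "kwargs": {"plan": [[[0.19,0,-0.155,0,0,0,-1],[0.19,0,-0.155,0,0,0,-1],[0.19,0,-0.155,0,0,0,-1],[0.19,0,-0.155,0,0,0,-1],[0.19,0,-0.155,0,0,0,-1],[0.19,0,-0.155,0,0,0,-1],[0.19,0,-0.155,0,0,0,-1],[0.19,0,-0.155,0,0,0,-1],[0.19,0,-0.155,0,0,0,-1],[0,0,0,0,0,0,-1]]]}}

```text
clock: 8.25
position: [0.5954, 0.1899, 0.0844]
tool_rot: [-3.141, 0.681, -3.069]
force: [6.8, -0.5, 2.3]
grip_width: -0.0001
finger_force: 3.1
```

```bash
python3 - <<'E'
from h import *
go(hol(-7,0,82),lean(HY,39)); s=observe();print((s["position"]-HO)@R.from_euler("z",HY).as_matrix())
E
```

```text
t 8.25 pos [0.5954 0.1899 0.0844] F [ 6.8 -0.5  2.3] w -0.0001
shift shares [ 0.71 -0.06 -0.43]
turn shares [-0.02  0.01 -0.02]
shift if turned first [ 0.71 -0.06 -0.43]
[0.00947864 0.0011541  0.08436776]
```

{"fn": "move_arm", "kwargs": {"plan": [[[0.085,0,-0.055,0,0,0,-1],[0.085,0,-0.055,0,0,0,-1],[0.085,0,-0.055,0,0,0,-1],[0.085,0,-0.055,0,0,0,-1],[0.085,0,-0.055,0,0,0,-1],[0.085,0,-0.055,0,0,0,-1],[0.085,0,-0.055,0,0,0,-1],[0.085,0,-0.055,0,0,0,-1],[0,0,0,0,0,0,-1],[0,0,0,0,0,0,-1]]]}}

```text
clock: 9.25
position: [0.5813, 0.1887, 0.0842]
tool_rot: [-3.141, 0.686, -3.07]
force: [9.2, -0.5, 13.6]
grip_width: -0.0001
finger_force: 8.0
```

```bash
python3 - <<'E'
from h import *
go(); s=observe();print((s["position"]-HO)@R.from_euler("z",HY).as_matrix())
E
```

```text
t 9.25 pos [0.5813 0.1887 0.0842] F [ 9.2 -0.5 13.6] w -0.0001
[-0.00462538  0.0010897   0.08421097]
```

{"fn": "move_arm", "kwargs": {"plan": [[[0.075,0,-0.065,0,0,0,-1],[0.075,0,-0.065,0,0,0,-1],[0.075,0,-0.065,0,0,0,-1],[0.075,0,-0.065,0,0,0,-1],[0,0,0,0,0,0,-1],[0,0,0,0,0,0,-1],[0,0,0,0,0,0,-1],[0,0,0,0,0,0,-1],[0,0,0,0,0,0,-1],[0,0,0,0,0,0,-1]]]}}

```text
clock: 10.25
position: [0.5746, 0.1883, 0.0849]
tool_rot: [3.142, 0.688, -3.071]
force: [20.9, 0.7, 5.6]
grip_width: -0.0001
finger_force: 10.1
```

```bash
python3 - <<'E'
from h import *
import cv2
go(); s=observe();print((s["position"]-HO)@R.from_euler("z",HY).as_matrix())
T,S=[grab_frame(n)["color"][:,:,::-1] for n in("top","side")]
t=[cv2.resize(i[y:y+80,x:x+80],(400,400),interpolation=cv2.INTER_CUBIC) for i,x,y in((T,155,165),(S,190,125))]
cv2.imwrite("pics/push.png",np.hstack(t))
E
```

```text
t 10.25 pos [0.5746 0.1883 0.0849] F [20.9  0.7  5.6] w -0.0001
[-0.01134804  0.00112648  0.08487583]
```

View pics/push.png

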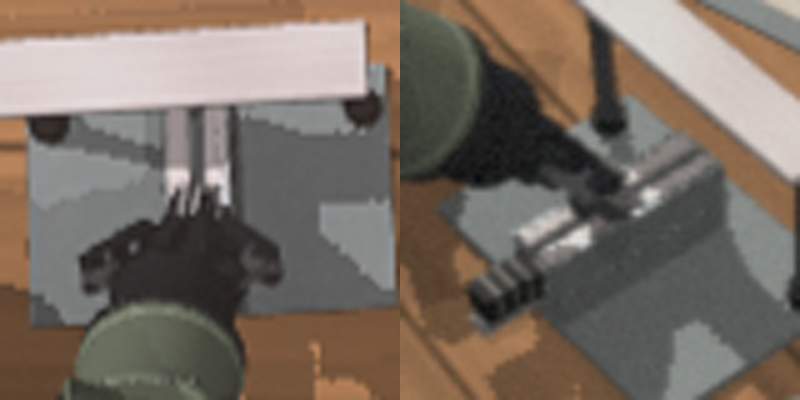

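{"fn": "move_arm", "kwargs": {"plan": [[[-0.25,0,0.205,0,0,0,-1],[-0.25,0,0.205,0,0,0,-1],[-0.25,0,0.205,0,0,0,-1],[-0.25,0,0.205,0,0,0,-1],[-0.25,0,0.205,0,0,0,-1],[-0.25,0,0.205,0,0,0,-1],[-0.25,0,0.205,0,0,0,-1],[-0.25,0,0.205,0,0,0,-1],[-0.25,0,0.205,0,0,0,-1],[-0.25,0,0.205,0,0,0,-1]]]}}

```text
clock: 11.35
position: [0.6353, 0.1929, 0.0816]
tool_rot: [-3.141, 0.679, -3.068]
force: [0.1, -0.4, -0.4]
grip_width: -0.0003
finger_force: 0.0
```

```bash
python3 - <<'E'
from h import *
go(hol(55,0,82)); s=observe();print((s["position"]-HO)@R.from_euler("z",HY).as_matrix())
E
```

```text
t 11.35 pos [0.6353 0.1929 0.0816] F [ 0.1 -0.4 -0.4] w -0.0003
shift shares [-0.23 -0.06  0.16]
[0.04951285 0.00119466 0.08161583]
```

{"fn": "move_arm", "kwargs": {"plan": [[[-0.15,0,0,0,0,0,-1],[0,0,-0.5,0,0,0,-1],[0,0,-0.8,0,0,0,-1],[0,0,-0.8,0,0,0,-1],[0,0,-0.8,0,0,0,-1],[0,0,-0.8,0,0,0,-1],[0,0,-0.9,0,0,0,-1],[0,0,-0.9,0,0,0,-1],[0,0,-0.9,0,0,0,-1],[0,0,-0.9,0,0,0,-1]]]}}

```text
clock: 12.35
position: [0.5448, 0.1862, 0.1976]
tool_rot: [3.141, 0.678, -3.069]
force: [-0.6, 1.0, -0.2]
grip_width: 0.0
finger_force: 0.0
```

{"fn": "move_arm", "kwargs": {"plan": [[[0,0,-1,0,0,0,-1],[0,0,-1,0,0,0,-1],[0,0,-1,0,0,0,-1],[0,0,0,0,0.93,0,-0.2],[0,0,0,0,0.93,0,-0.2],[0,0,0,0,0.93,0,-0.2],[0,0,0,0,0.93,0,-0.2],[0,0,0,0,0.93,0,-0.2],[0,0,0,0,0.93,0,-0.2],[0,0,0,0,0.92,0,-0.2]]]}}

```text
clock: 13.35
position: [0.5121, 0.1729, 0.2438]
tool_rot: [-3.111, 0.218, -3.085]
force: [-0.6, 0.3, -0.5]
grip_width: 0.034
finger_force: 0.0
```

```bash
python3 - <<'E'
from h import *
import cv2,json
go(hol(-108,0,130),lean(HY,0))
s=observe();f=grab_frame("wrist");cv2.imwrite("pics/w2.png",cv2.resize(f["color"][100:340,100:420,::-1],(800,600),interpolation=cv2.INTER_CUBIC))
json.dump(dict(K=f["intrinsics"].tolist(),T=np.array(f["tool_from_camera"]).tolist(),p=s["position"].tolist(),r=s["tool_rot"].tolist()),open("w2.json","w"))
E
```

```text
t 13.35 pos [0.5121 0.1729 0.2438] F [-0.6  0.3 -0.5] w 0.034
shift shares [2.86 0.6  5.18]
turn shares [-0.31  2.08 -0.21]
shift if turned first [1.66 0.47 5.69]
```

View pics/w2.png

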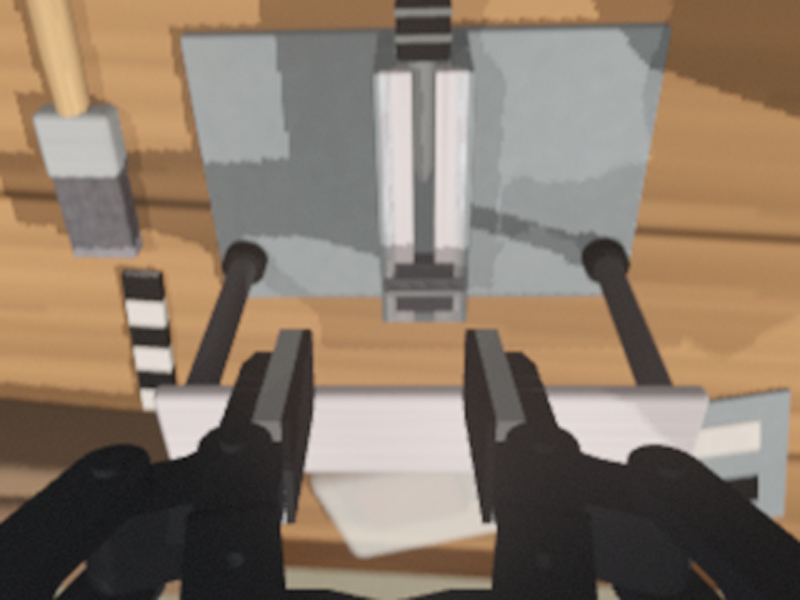

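{"fn": "move_arm", "kwargs": {"plan": [[[0,0,0,-0.1,0.7,-0.07,0.2],[0,0,0,-0.1,0.7,-0.07,0.2],[0,0,0,-0.1,0.68,-0.07,0.2],[0,0,0,0,0,0,0.2],[0.33,0.09,0.3,0,0,0,0.2],[0.33,0.09,0.8,0,0,0,0.2],[0.33,0.09,0.8,0,0,0,0.2],[0.33,0.09,0.8,0,0,0,0.2],[0.33,0.09,0.8,0,0,0,0.2],[0,0,0,0,0,0,0.2]]]}}

```text
clock: 14.4
position: [0.4774, 0.1787, 0.1716]
tool_rot: [-3.137, 0.003, -3.066]
force: [-0.2, -0.3, 0.1]
grip_width: 0.0515
finger_force: 0.0
```

```bash
python3 - <<'E'
from h import *
import cv2,json
go(hol(-105,0,29),lean(HY,0))
s=observe();f=grab_frame("wrist");cv2.imwrite("pics/w3.png",cv2.resize(f["color"][:,:,::-1],(800,600),interpolation=cv2.INTER_CUBIC))
json.dump(dict(K=f["intrinsics"].tolist(),T=np.array(f["tool_from_camera"]).tolist(),p=s["position"].tolist(),r=s["tool_rot"].tolist()),open("w3.json","w"))
E
```

```text
t 14.4 pos [0.4774 0.1787 0.1716] F [-0.2 -0.3  0.1] w 0.0515
shift shares [-0.18  0.09  7.13]
turn shares [-0.05  0.03  0.  ]
shift if turned first [-0.2   0.06  7.13]
```

View pics/w3.png

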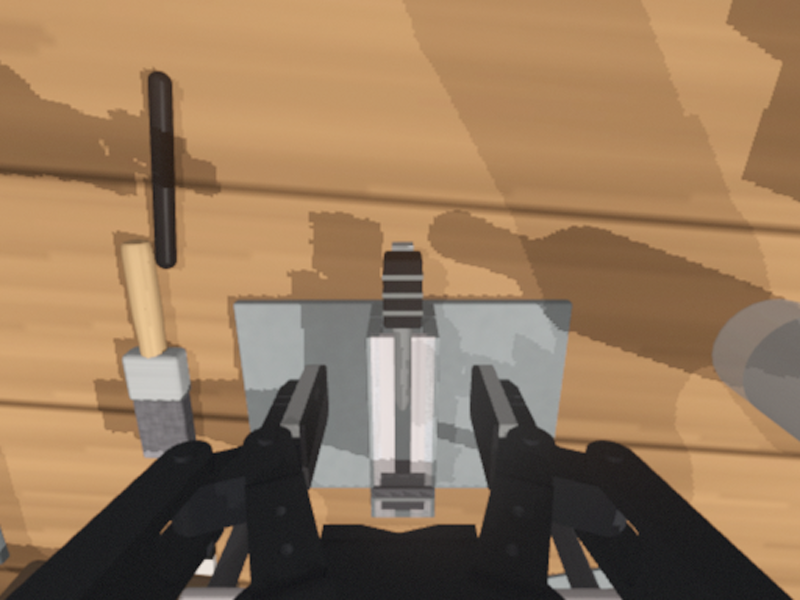

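```bash
cat > px.py <<'E'
from h import *
import json
def ray(fn,u,v,z,sc=.64,off=(0,0)):
    d=json.load(open(fn));K=np.array(d["K"]);T=np.array(d["T"]);A=R.from_euler("xyz",d["r"])
    c=np.linalg.solve(K,[(u+.5)*sc-.5+off[0],(v+.5)*sc-.5+off[1],1])
    o=A.apply(T[:3,3])+d["p"];r=A.apply(T[:3,:3]@c)
    return o+r*(z-o[2])/r[2]
E
python3 - <<'E'
from px import *
for u,v,z in((403,251,.06),(403,327,.06),(384,260,.06),(422,260,.06),(403,243,.036),(402,300,.01)):
    w=ray("w3.json",u,v,z); print(u,v,w.round(4),((w-HO)@R.from_euler("z",HY).as_matrix()).round(4))
E
```

```text
403 251 [0.4561 0.1795 0.06  ] [-0.1301  0.0012  0.06  ]
403 327 [0.5048 0.1833 0.06  ] [-0.0814  0.0014  0.06  ]
384 260 [0.4625 0.1686 0.06  ] [-0.1246 -0.01    0.06  ]
422 260 [0.4607 0.1911 0.06  ] [-0.1247  0.0125  0.06  ]
403 243 [0.4567 0.1796 0.036 ] [-0.1295  0.0013  0.036 ]
402 300 [0.5051 0.1828 0.01  ] [-0.0811  0.0008  0.01  ]
```

{"fn": "move_arm", "kwargs": {"plan": [[[-0.02,0.02,0.72,0,0,0,0.2],[-0.02,0.02,0.72,0,0,0,0.2],[-0.02,0.02,0.72,0,0,0,0.2],[-0.02,0.02,0.72,0,0,0,0.2],[-0.02,0.02,0.72,0,0,0,0.2],[-0.02,0.02,0.72,0,0,0,0.2],[-0.02,0.01,0.72,0,0,0,0.2],[-0.02,0.01,0.72,0,0,0,0.2],[-0.01,0,0.72,0,0,0,0.2],[-0.01,0,0.72,0,0,0,0.2]]]}}

```text
clock: 15.45
position: [0.4847, 0.1816, 0.0293]
tool_rot: [-3.138, 0.006, -3.068]
force: [-0.1, 0.4, 0.4]
grip_width: 0.0514
finger_force: 0.0
```

{"fn": "move_arm", "kwargs": {"plan": [[[0,0,0,0,0,0,-0.2],[0,0,0,0,0,0,-0.4],[0,0,0,0,0,0,-1],[0,0,0,0,0,0,-1],[0,0,0,0,0,0,-1],[0,0,0,0,0,0,-1],[0,0,0,0,0,0,-1],[0,0,0,0,0,0,-1],[0,0,0,0,0,0,-1],[0,0,0,0,0,0,-1]]], "grip_force": 50}}

```text
clock: 16.45
position: [0.4846, 0.1813, 0.0297]
tool_rot: [-3.138, 0.005, -3.068]
force: [-1.9, -1.0, 8.1]
grip_width: 0.0234
finger_force: 49.9
```

```bash
python3 - <<'E'
from h import *
go(hol(-205,1,29),lean(HY,0)); print(observe()["finger_force"])
E
```

```text
t 16.45 pos [0.4846 0.1813 0.0297] F [-1.9 -1.   8.1] w 0.0234
shift shares [ 5.17 -0.01  0.01]
turn shares [-0.03  0.05 -0.02]
shift if turned first [5.17 0.   0.03]
49.92630422115326
```

{"fn": "move_arm", "kwargs": {"plan": [[[0.2,0,-0.07,0,0,0,-1],[0.45,0,0,0,0,0,-1],[0.45,0,0,0,0,0,-1],[0.45,0,0,0,0,0,-1],[0.45,0,0,0,0,0,-1],[0.45,0,0,0,0,0,-1],[0.45,0,0,0,0,0,-1],[0.45,0,0,0,0,0,-1],[0.45,0,0,0,0,0,-1],[0.4,0,0,0,0,0,-1]]]}}

```text
clock: 17.45
position: [0.3997, 0.175, 0.0301]
tool_rot: [-3.138, 0.004, -3.068]
force: [-0.7, -0.1, -1.1]
grip_width: 0.0233
finger_force: 49.0
```

{"fn": "move_arm", "kwargs": {"plan": [[[0,0,-0.6,0,0,0,-1],[0,0,-0.9,0,0,0,-1],[0,0,-0.9,0,0,0,-1],[0,0,-0.9,0,0,0,-1],[0,0,-0.9,0,0,0,-1],[0,0,-0.9,0,0,0,-1],[0,0,-0.9,0,0,0,-1],[0,0,-0.9,0,0,0,-1],[0,0,-0.9,0,0,0,-1],[0,0,0,0,0,0,-1]]]}}

```text
clock: 18.45
position: [0.4003, 0.176, 0.1877]
tool_rot: [-3.139, 0.007, -3.068]
force: [0.5, -0.7, -1.9]
grip_width: 0.0232
finger_force: 49.1
```

```bash
python3 - <<'E'
from h import *
import cv2,json
go([.46,-.19,.20],lean(.036,0)); print(observe()["finger_force"])
s=observe();f=grab_frame("wrist");cv2.imwrite("w4_raw.png",f["color"][:,:,::-1])
json.dump(dict(K=f["intrinsics"].tolist(),T=np.array(f["tool_from_camera"]).tolist(),p=s["position"].tolist(),r=s["tool_rot"].tolist()),open("w4.json","w"))
E
```

```text
t 18.45 pos [0.4003 0.176  0.1877] F [ 0.5 -0.7 -1.9] w 0.0232
shift shares [ -1.64 -18.47  -0.56]
turn shares [-0.02  0.07  0.36]
shift if turned first [ -2.32 -18.39  -0.62]
49.08018708229065
```

{"fn": "move_arm", "kwargs": {"plan": [[[0,0,0,0,0.07,0.36,-1],[-0.11,-0.96,-0.03,0,0,0,-1],[-0.11,-0.96,-0.03,0,0,0,-1],[-0.11,-0.96,-0.03,0,0,0,-1],[-0.11,-0.96,-0.03,0,0,0,-1],[-0.11,-0.96,-0.03,0,0,0,-1],[-0.11,-0.96,-0.03,0,0,0,-1],[-0.11,-0.96,-0.03,0,0,0,-1],[-0.11,-0.96,-0.03,0,0,0,-1],[-0.11,-0.96,-0.03,0,0,0,-1]]]}}

```text
clock: 19.5
position: [0.4253, 0.0028, 0.1911]
tool_rot: [-3.138, -0.005, -3.108]
force: [-0.3, 1.0, -0.5]
grip_width: 0.0234
finger_force: 49.1
```

{"fn": "move_arm", "kwargs": {"plan": [[[-0.11,-0.96,-0.03,0,0,0,-1],[-0.11,-0.96,-0.03,0,0,0,-1],[-0.11,-0.96,-0.03,0,0,0,-1],[-0.11,-0.96,-0.03,0,0,0,-1],[-0.11,-0.96,-0.03,0,0,0,-1],[-0.11,-0.96,-0.03,0,0,0,-1],[-0.11,-0.96,-0.03,0,0,0,-1],[-0.11,-0.96,-0.03,0,0,0,-1],[-0.11,-0.96,-0.03,0,0,0,-1],[-0.11,-0.96,-0.03,0,0,0,-1]]]}}

```text
clock: 20.5
position: [0.4542, -0.1881, 0.1975]
tool_rot: [-3.139, -0.005, -3.108]
force: [0.2, 1.2, -1.3]
grip_width: 0.0231
finger_force: 49.1
```

```bash
python3 - <<'E'
from h import *
import cv2,json
go([.46,-.20,.20],lean(.036,0))
s=observe();f=grab_frame("wrist");cv2.imwrite("pics/w5.png",cv2.resize(f["color"][:,:,::-1],(800,600),interpolation=cv2.INTER_CUBIC))
json.dump(dict(K=f["intrinsics"].tolist(),T=np.array(f["tool_from_camera"]).tolist(),p=s["position"].tolist(),r=s["tool_rot"].tolist()),open("w5.json","w"))
E
```

```text
t 20.5 pos [ 0.4542 -0.1881  0.1975] F [ 0.2  1.2 -1.3] w 0.0231
shift shares [-0.27 -0.6  -0.12]
turn shares [-0.03 -0.04 -0.02]
shift if turned first [-0.27 -0.6  -0.12]
```

View pics/w5.png

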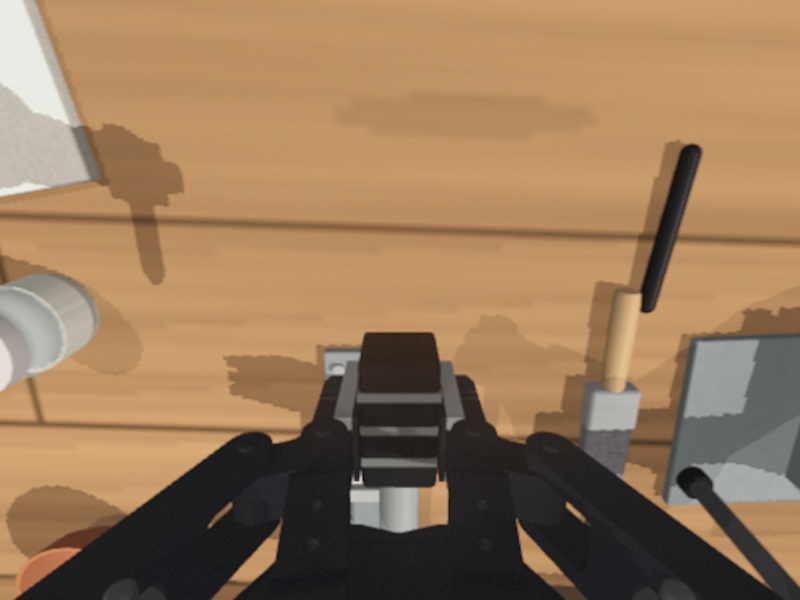

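{"fn": "move_arm", "kwargs": {"plan": [[[0.15,0.93,-0.35,0,0,0,-1],[0.15,0.93,-0.35,0,0,0,-1],[0.15,0.93,-0.35,0,0,0,-1],[0.15,0.93,-0.35,0,0,0,-1],[0.15,0.93,-0.35,0,0,0,-1],[0.15,0.93,-0.35,0,0,0,-1],[0.15,0.93,-0.35,0,0,0,-1],[0.15,0.93,-0.35,0,0,0,-1],[0.15,0.93,-0.35,0,0,0,-1],[0,0,0,0,0,0,-1]]]}}

```text
clock: 21.55
position: [0.4215, -0.0188, 0.261]
tool_rot: [-3.139, -0.003, -3.105]
force: [-0.3, -0.7, -1.4]
grip_width: 0.0234
finger_force: 49.3
```

```bash
python3 - <<'E'
from h import *
import cv2,json
go()
s=observe();f=grab_frame("wrist");cv2.imwrite("w6_raw.png",f["color"][:,:,::-1])
K=f["intrinsics"];T=np.array(f["tool_from_camera"]);A=R.from_euler("xyz",s["tool_rot"])
json.dump(dict(K=K.tolist(),T=T.tolist(),p=s["position"].tolist(),r=s["tool_rot"].tolist()),open("w6.json","w"))
P=np.array([[-35,45,10],[-35,-25,10],[225,45,10],[0,25,95],[0,-25,95],[38,-25,95]])/1000
W=R.from_euler("z",.036).apply(P)+[.573,-.222,0]
c=(A.inv().apply(W-s["position"])-T[:3,3])@T[:3,:3];print(((c/c[:,2:])@K[:2].T).round(0).tolist())
E
```

```text
t 21.55 pos [ 0.4215 -0.0188  0.261 ] F [-0.3 -0.7 -1.4] w 0.0234
[[149.0, 222.0], [103.0, 222.0], [166.0, 351.0], [113.0, 276.0], [75.0, 276.0], [80.0, 300.0]]
```

```bash
python3 - <<'E'
import cv2
i=cv2.imread("w6_raw.png")[205:325,40:200];cv2.imwrite("pics/w6.png",cv2.resize(i,(800,600),interpolation=cv2.INTER_CUBIC))
E
```

```text
(no output)
```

View pics/w6.png

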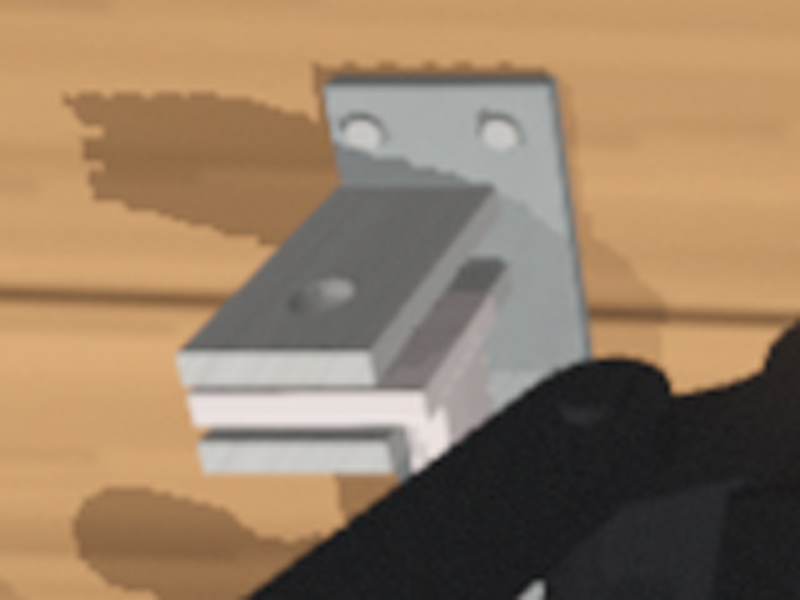

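```bash
python3 - <<'E'
from h import *
import json
from scipy.optimize import least_squares
d=json.load(open("w6.json"));K=np.array(d["K"]);T=np.array(d["T"]);A=R.from_euler("xyz",d["r"])
D=np.array([(0,0,70,321,296),(0,-25,95,178,350),(0,25,95,368,350),(10,-25,95,187,385),(10,25,95,378,385),(0,-25,10,342,185),(0,25,10,496,186),(-35,-25,10,325,86),(-35,45,10,553,86),(28,-25,95,200,437),(28,25,95,388,432),(38,-25,95,207,473)],float)
px=(D[:,3:]+.5)/5-.5+[40,205]
def res(p):
    W=R.from_euler("z",p[2]).apply(D[:,:3]/1000)+[p[0],p[1],p[3]]
    c=(A.inv().apply(W-d["p"])-T[:3,3])@T[:3,:3]
    return ((c/c[:,2:])@K[:2].T-px)
for k in (0,1):
    s=least_squares(lambda p:res(p*[1,1,1,k]).ravel(),[.58,-.22,.036,0],loss="soft_l1",f_scale=.5);print(s.x.round(4));print(res(s.x*[1,1,1,k]).round(1).tolist())
from px import ray
for u in((553,86),(588,355)): print("edge",ray("w6.json",*u,.01,.2,(40,205)).round(4))
for u in((50,285),(95,487)): print("w1 edge",ray("w1.json",*u,.01).round(4))
# pin in hand from w5: handle back top edge and front
for u,v in((362,335),(437,335),(360,392),(440,392),(399.5,335),(399.5,485)): 
    w=ray("w5.json",u,v,.1975+.019+.012); q=json.load(open("w5.json")); print(u,v,R.from_euler("xyz",q["r"]).inv().apply(w-q["p"]).round(4))
E
```

```text
[ 0.5717 -0.221   0.0331  0.    ]
[[0.6, -0.1], [0.1, 0.2], [0.7, 0.3], [-0.2, -0.4], [-0.1, -0.2], [-0.2, 0.0], [0.7, -0.1], [-0.5, -0.3], [-0.6, -0.1], [-0.1, 0.7], [0.0, 1.8], [-0.0, -0.4]]
[ 0.5727 -0.222   0.0329 -0.0015]
[[0.5, -0.2], [0.2, 0.1], [0.6, 0.3], [-0.1, -0.5], [-0.2, -0.3], [-0.2, 0.1], [0.5, 0.0], [-0.6, -0.2], [-0.8, 0.0], [-0.0, 0.5], [-0.1, 1.7], [0.0, -0.5]]
edge [ 0.5354 -0.1763  0.01  ]
edge [ 0.6331 -0.1728  0.01  ]
w1 edge [ 0.5327 -0.1725  0.01  ]
w1 edge [ 0.7913 -0.1648  0.01  ]
362 335 [ 0.032  -0.0098 -0.0308]
437 335 [ 0.032   0.0111 -0.0309]
360 392 [ 0.0139 -0.0109 -0.0309]
440 392 [ 0.0139  0.0125 -0.0309]
399.5 335 [ 0.032   0.0007 -0.0308]
399.5 485 [-0.0197  0.0007 -0.0311]
```

```bash
cat >> h.py <<'E'
CO=np.array([.572,-.2215,0]);CY=.034
def cle(x,y,z): return CO+R.from_euler("z",CY).apply([x/1000,y/1000,z/1000])
def inc(): return (observe()["position"]-CO)@R.from_euler("z",CY).as_matrix()*1000
CR=R.from_euler("xyz",[-3.1395,.004,CY-np.pi])
E
python3 - <<'E'
from h import *
go(cle(-96.5,0,110),CR)
E
```

```text
t 21.6 pos [ 0.4216 -0.0201  0.2606] F [-1.3 -0.4 -1.9] w 0.0231
shift shares [ -2.35 -10.3    7.56]
turn shares [-0.01 -0.07  0.02]
shift if turned first [ -2.32 -10.3    7.56]
```

{"fn": "move_arm", "kwargs": {"plan": [[[-0.2,-0.95,0.3,0,-0.07,0.02,-1],[-0.2,-0.95,0.3,0,0,0,-1],[-0.2,-0.95,0.3,0,0,0,-1],[-0.2,-0.95,0.3,0,0,0,-1],[-0.2,-0.95,0.3,0,0,0,-1],[-0.2,-0.95,0.3,0,0,0,-1],[-0.2,-0.95,0.3,0,0,0,-1],[-0.2,-0.95,0.3,0,0,0,-1],[-0.2,-0.95,0.3,0,0,0,-1],[-0.2,-0.95,0.3,0,0,0,-1]]]}}

```text
clock: 22.6
position: [0.4679, -0.2112, 0.2006]
tool_rot: [-3.138, 0.003, -3.11]
force: [0.9, 0.4, -0.9]
grip_width: 0.0232
finger_force: 49.3
```

{"fn": "move_arm", "kwargs": {"plan": [[[-0.2,-0.4,0.4,0,0,0,-1],[-0.1,-0.3,0.6,0,0,0,-1],[0,0,0.7,0,0,0,-1],[0,0,0.7,0,0,0,-1],[0,0,0.7,0,0,0,-1],[0,0,0.7,0,0,0,-1],[0,0,0.6,0,0,0,-1],[0,0,0,0,0,0,-1],[0,0,0,0,0,0,-1],[0,0,0,0,0,0,-1]]]}}

```text
clock: 23.6
position: [0.4756, -0.2238, 0.1146]
tool_rot: [-3.138, 0.005, -3.108]
force: [0.3, 0.4, -1.1]
grip_width: 0.0237
finger_force: 49.3
```

```bash
python3 - <<'E'
from h import *
go(cle(-96.5,0,51.7),CR)
E
```

```text
t 23.6 pos [ 0.4756 -0.2238  0.1146] F [ 0.3  0.4 -1.1] w 0.0237
shift shares [ 0.02 -0.04  3.14]
turn shares [-0.02  0.01 -0.  ]
shift if turned first [ 0.02 -0.04  3.14]
```

{"fn": "move_arm", "kwargs": {"plan": [[[0,-0.04,0.4,0,0,0,-1],[0,0,0.4,0,0,0,-1],[0,0,0.4,0,0,0,-1],[0,0,0.4,0,0,0,-1],[0,0,0.4,0,0,0,-1],[0,0,0.4,0,0,0,-1],[0,0,0.4,0,0,0,-1],[0,0,0.34,0,0,0,-1],[0,0,0,0,0,0,-1],[0,0,0,0,0,0,-1]]]}}

```text
clock: 24.6
position: [0.4757, -0.2248, 0.0513]
tool_rot: [-3.138, 0.005, -3.108]
force: [0.3, -0.5, -1.3]
grip_width: 0.023
finger_force: 49.3
```

```bash
python3 - <<'E'
from h import *
go(cle(-96.5,0,51.7),CR);print(inc())
E
```

```text
t 24.6 pos [ 0.4757 -0.2248  0.0513] F [ 0.3 -0.5 -1.3] w 0.023
shift shares [ 0.01 -0.   -0.02]
turn shares [-0.01  0.   -0.  ]
shift if turned first [ 0.01 -0.   -0.02]
[-9.63883400e+01  1.56585792e-02  5.12539920e+01]
```

{"fn": "move_arm", "kwargs": {"plan": [[[-0.12,0,-0.02,0,0,0,-1],[-0.12,0,0,0,0,0,-1],[-0.12,0,0,0,0,0,-1],[-0.12,0,0,0,0,0,-1],[-0.12,0,0,0,0,0,-1],[-0.12,0,0,0,0,0,-1],[-0.12,0,0,0,0,0,-1],[-0.12,0,0,0,0,0,-1],[0,0,0,0,0,0,-1],[0,0,0,0,0,0,-1]]]}}

```text
clock: 25.6
position: [0.4948, -0.2241, 0.0517]
tool_rot: [-3.138, 0.005, -3.108]
force: [-0.0, 0.3, -1.3]
grip_width: 0.023
finger_force: 49.3
```

```bash
python3 - <<'E'
from h import *
go();print(inc(),observe()["moment"].round(2))
E
```

```text
t 25.6 pos [ 0.4948 -0.2241  0.0517] F [-0.   0.3 -1.3] w 0.023
[-7.72321244e+01  5.81548361e-02  5.17273414e+01] [-0.01  0.05 -0.  ]
```

{"fn": "move_arm", "kwargs": {"plan": [[[-0.06,0,0,0,0,0,-1],[-0.06,0,0,0,0,0,-1],[-0.06,0,0,0,0,0,-1],[-0.06,0,0,0,0,0,-1],[-0.06,0,0,0,0,0,-1],[-0.06,0,0,0,0,0,-1],[-0.06,0,0,0,0,0,-1],[-0.06,0,0,0,0,0,-1],[0,0,0,0,0,0,-1],[0,0,0,0,0,0,-1]]]}}

```text
clock: 26.6
position: [0.5044, -0.2238, 0.0518]
tool_rot: [-3.138, 0.005, -3.108]
force: [-0.1, -1.5, -0.5]
grip_width: 0.0234
finger_force: 49.3
```

```bash
python3 - <<'E'
from h import *
go();print(inc(),observe()["moment"].round(2))
E
```

```text
t 26.6 pos [ 0.5044 -0.2238  0.0518] F [-0.1 -1.5 -0.5] w 0.0234
[-6.76111160e+01  2.82032246e-02  5.18054596e+01] [-0.04  0.02 -0.02]
```

{"fn": "move_arm", "kwargs": {"plan": [[[-0.06,0,0,0,0,0,-1],[-0.06,0,0,0,0,0,-1],[-0.06,0,0,0,0,0,-1],[-0.06,0,0,0,0,0,-1],[-0.06,0,0,0,0,0,-1],[-0.06,0,0,0,0,0,-1],[-0.06,0,0,0,0,0,-1],[-0.06,0,0,0,0,0,-1],[0,0,0,0,0,0,-1],[0,0,0,0,0,0,-1]]]}}

```text
clock: 27.6
position: [0.5141, -0.2235, 0.0519]
tool_rot: [-3.138, 0.005, -3.108]
force: [0.1, -0.1, -2.0]
grip_width: 0.0235
finger_force: 49.3
```

```bash
python3 - <<'E'
from h import *
go();print(inc(),observe()["moment"].round(2))
E
```

```text
t 27.6 pos [ 0.5141 -0.2235  0.0519] F [ 0.1 -0.1 -2. ] w 0.0235
[-5.79822939e+01  1.97901464e-02  5.18593758e+01] [ 0.02  0.05 -0.  ]
```

{"fn": "move_arm", "kwargs": {"plan": [[[-0.09,0,0,0,0,0,-1],[-0.09,0,0,0,0,0,-1],[-0.09,0,0,0,0,0,-1],[-0.09,0,0,0,0,0,-1],[-0.09,0,0,0,0,0,-1],[-0.09,0,0,0,0,0,-1],[-0.09,0,0,0,0,0,-1],[-0.09,0,0,0,0,0,-1],[0,0,0,0,0,0,-1],[0,0,0,0,0,0,-1]]]}}

```text
clock: 28.6
position: [0.5284, -0.2229, 0.0519]
tool_rot: [-3.138, 0.005, -3.108]
force: [0.5, -0.0, -1.8]
grip_width: 0.0231
finger_force: 49.3
```

```bash
python3 - <<'E'
from h import *
go();print(inc(),observe()["moment"].round(2))
E
```

```text
t 28.6 pos [ 0.5284 -0.2229  0.0519] F [ 0.5 -0.  -1.8] w 0.0231
[-4.36218037e+01  3.97879653e-02  5.19207640e+01] [ 0.01  0.12 -0.03]
```

{"fn": "move_arm", "kwargs": {"plan": [[[-0.1,0,0,0,0,0,-1],[-0.1,0,0,0,0,0,-1],[-0.1,0,0,0,0,0,-1],[-0.1,0,0,0,0,0,-1],[-0.1,0,0,0,0,0,-1],[-0.1,0,0,0,0,0,-1],[-0.1,0,0,0,0,0,-1],[-0.1,0,0,0,0,0,-1],[-0.1,0,0,0,0,0,-1],[0,0,0,0,0,0,-1]]]}}

```text
clock: 29.6
position: [0.5467, -0.2223, 0.052]
tool_rot: [-3.138, 0.005, -3.108]
force: [-0.1, 1.0, -0.3]
grip_width: 0.0233
finger_force: 49.3
```

{"fn": "move_arm", "kwargs": {"plan": [[[-0.05,0,0,0,0,0,-1],[-0.05,0,0,0,0,0,-1],[-0.05,0,0,0,0,0,-1],[-0.05,0,0,0,0,0,-1],[-0.05,0,0,0,0,0,-1],[-0.05,0,0,0,0,0,-1],[0,0,0,0,0,0,-1],[0,0,0,0,0,0,-1],[0,0,0,0,0,0,-1],[0,0,0,0,0,0,-1]]]}}

```text
clock: 30.6
position: [0.5503, -0.2223, 0.0516]
tool_rot: [-3.139, 0.001, -3.109]
force: [-13.3, 0.4, 4.7]
grip_width: 0.0231
finger_force: 50.2
```

```bash
python3 - <<'E'
from h import *
go();print(inc(),observe()["moment"].round(2))
E
```

```text
t 30.6 pos [ 0.5503 -0.2223  0.0516] F [-13.3   0.4   4.7] w 0.0231
[-2.17554957e+01 -2.65698096e-02  5.16400786e+01] [0.14 2.41 0.22]
```

{"fn": "move_arm", "kwargs": {"plan": [[[-0.05,0,0,0,0,0,-1],[-0.05,0,0,0,0,0,-1],[-0.05,0,0,0,0,0,-1],[0,0,0,0,0,0,-1],[0,0,0,0,0,0,-1],[0,0,0,0,0,0,-1],[0,0,0,0,0,0,-1],[0,0,0,0,0,0,-1],[0,0,0,0,0,0,-1],[0,0,0,0,0,0,-1]]]}}

```text
clock: 31.6
position: [0.5503, -0.2223, 0.0512]
tool_rot: [-3.14, -0.005, -3.109]
force: [-29.5, 1.9, 13.9]
grip_width: 0.0229
finger_force: 51.5
```

```bash
python3 - <<'E'
from h import *
import cv2
go();print(inc(),observe()["moment"].round(2))
E
```

```text
t 31.6 pos [ 0.5503 -0.2223  0.0512] F [-29.5   1.9  13.9] w 0.0229
[-21.70603695  -0.05557604  51.21166399] [0.27 5.62 0.25]
```

{"fn": "move_arm", "kwargs": {"plan": [[[0.1,0,0,0,0,0,-1],[0.1,0,0,0,0,0,-1],[0.02,0,0,0,0,0,-1],[0,0,0,0,0,0,0.2],[0,0,0,0,0,0,0.2],[0,0,0,0,0,0,0.2],[0,0,0,0,0,0,0.2],[0,0,0,0,0,0,0.2],[0,0,0,0,0,0,0.2],[0,0,0,0,0,0,0.2]]]}}

```text
clock: 32.6
position: [0.5511, -0.2222, 0.0521]
tool_rot: [-3.138, 0.005, -3.108]
force: [-0.6, -1.0, -0.9]
grip_width: 0.0511
finger_force: 0.0
```

```bash
python3 - <<'E'
from h import *
go();print(inc(),observe()["finger_force"])
E
```

```text
t 32.6 pos [ 0.5511 -0.2222  0.0521] F [-0.6 -1.  -0.9] w 0.0511
[-2.09475506e+01  3.47797624e-02  5.20586714e+01] 0.0
```

Released with no force. Lifting straight up.

{"fn": "move_arm", "kwargs": {"plan": [[[0,0,-0.4,0,0,0,0.2],[0,0,-0.6,0,0,0,0.2],[0,0,-0.8,0,0,0,0.2],[0,0,-0.8,0,0,0,0.2],[0,0,-0.8,0,0,0,0.2],[0,0,-0.8,0,0,0,0.2],[0.5,0,-0.8,0,0,0,0.2],[0.8,0,-0.8,0,0,0,0.2],[0.8,0,-0.8,0,0,0,0.2],[0.8,0,-0.8,0,0,0,0.2]]]}}

```text
clock: 33.6
position: [0.4917, -0.2237, 0.2015]
tool_rot: [-3.138, 0.006, -3.108]
force: [0.8, -0.8, 0.0]
grip_width: 0.0511
finger_force: 0.0
```

{"fn": "move_arm", "kwargs": {"plan": [[[0.8,0.9,-0.4,0,0,0,0.2],[0.8,0.9,-0.4,0,0,0,0.2],[0.8,0.9,-0.4,0,0,0,0.2],[0.4,0.9,-0.4,0,0,0,0.2],[0,0.9,-0.4,0,0,0,0.2],[0,0.9,0,0,0,0,0.2],[0,0.9,0,0,0,0,0.2],[0,0.9,0,0,0,0,0.2],[0,0.9,0,0,0,0,0.2],[0,0,0,0,0,0,0.2]]]}}

```text
clock: 34.6
position: [0.4308, -0.0616, 0.2399]
tool_rot: [-3.138, 0.006, -3.105]
force: [-0.5, -1.0, -0.2]
grip_width: 0.0516
finger_force: 0.0
```

```bash
python3 - <<'E'
from h import *
import cv2
go()
s=observe();f=grab_frame("wrist");img=f["color"];K=f["intrinsics"];T=np.array(f["tool_from_camera"]);A=R.from_euler("xyz",s["tool_rot"])
# dark handle blob compared with the predicted handle-top outline at x -45..0
W=np.array([cle(x,y,82) for x,y in((-45,-12),(-45,12),(0,12),(0,-12))])
c=(A.inv().apply(W-s["position"])-T[:3,3])@T[:3,:3];q=((c/c[:,2:])@K[:2].T);print(q.round(1).tolist())
x0,y0=q.min(0).astype(int)-14;x1,y1=q.max(0).astype(int)+14
for r in cv2.cvtColor(img,cv2.COLOR_RGB2GRAY)[y0:y1:2,x0:x1:2]: print(*("%3d"%v for v in r))
print(x0,y0)
E
```

```text
t 34.6 pos [ 0.4308 -0.0616  0.2399] F [-0.5 -1.  -0.2] w 0.0516
[[108.7, 240.9], [128.6, 240.9], [133.8, 272.4], [114.8, 272.3]]
117 118 119 118 118 118 117 118 117 117 118 117 142 160 159 139 135 167 168 167 167 165 166 166 166 165 160
117 117 117 117 117 117 117 117 117 117 117 117 116 117 141 141 119 168 135 131 136 139 166 166 166 163 157
117 117 117 116 117 116 117 116 117 116 116 117 114  89  84  85  84 126  90 105 131 112 143 167 167 165 161
118 116 116 116 117 118 116 116 115 115 116 106  48  17  16  18  17  17  19  20  24  38 156 160 165 166 166
114 115 114 114 114 114 116 114 114 114 104  34  16  18  22  23  21  24  19  18  25  28 146 163 166 166 167
111 113 111 110 112 111 112 111 112  83  19  20  19  19  19  15  20  16  21  24  26  29 124 166 166 166 167
112 109 112 114 113 113 112 111  95  30  28  28  31  28  31  30  31  36  27  28  26  46  95 122 122 148 165
113 113 115 118 119 120 120 119 103  40  38  36  36  38  38  40  40  49  32  25  47  85  97 123 122 120 122
116 116 117 118 120 121 120 121 116  38  37  38  37  40  39  38  42  44  34  49  86  42  76 123 122 122 12
[... 1576 characters left out ...]
7  99  98  98  99  97  97  97  98  99 120 136
169 169 169 169 163 108 100 100 100  97  99  99 101 100  98 100  98  98  97  98  99  97  97  99 103 133 136
174 173 174 170 114 101 100  99  97 100  99 102 100  98  99  99  98  98  98  98  97  97  98  99 126 136 129
174 173 173 131 101  99 100  97  94  97 100  99  98  94  96  98  97  98  93  99  97  98 100 109 135 137 113
173 172 173 193 189 193 187 186 190 192 192 190 187 190 188 188 188 187 188 187 188 193 198 170 134 127 106
170 169 168 193 199 197 192 197 199 199 197 181 156 136  88  56  55  74 133 165 198 198 196 180 136 110 115
168 168 167 189 198 193 196 198 199 158  88  27  28  28  29  25  27  25  26  27 138 197 194 185 127 115 119
94 226
```

```bash
python3 - <<'E'
from h import *
import cv2
s=observe();f=grab_frame("wrist");g=cv2.GaussianBlur(cv2.cvtColor(f["color"],cv2.COLOR_RGB2GRAY),(1,1),0).astype(float);K=f["intrinsics"];T=np.array(f["tool_from_camera"]);A=R.from_euler("xyz",s["tool_rot"])
def pr(x,y,z):
    c=(A.inv().apply(cle(x,y,z)-s["position"])-T[:3,3])@T[:3,:3]; return (c/c[2])[:2]@K[1-1:2,:2].T+K[:2,2]
for P in((0,0,95),(0,-25,95),(0,25,95),(0,0,82),(0,0,80.7),(-3,0,80.7),(-45,0,82),(-48,0,80.7),(-45,0,58)): print(P,pr(*P).round(1))
for u in(110,120,124,128): print(u,[int(v) for v in g[230:246,u]],[int(v) for v in g[262:286,u]])
E
```

```text
(0, 0, 95) [120.7 279.1]
(0, -25, 95) [100.2 279. ]
(0, 25, 95) [141.3 279.1]
(0, 0, 82) [125.4 272.5]
(0, 0, 80.7) [125.8 271.9]
(-3, 0, 80.7) [125.5 269.8]
(-45, 0, 82) [119.8 241. ]
(-48, 0, 80.7) [119.9 238.3]
(-45, 0, 58) [128.3 231.5]
110 [116, 117, 116, 115, 113, 114, 111, 109, 110, 114, 118, 121, 122, 119, 120, 120] [123, 149, 156, 137, 116, 102, 100, 103, 102, 102, 98, 99, 99, 100, 99, 98, 94, 152, 189, 197, 197, 198, 198, 159]
120 [104, 73, 37, 19, 20, 19, 19, 20, 27, 35, 39, 38, 37, 39, 41, 115] [118, 139, 102, 41, 40, 40, 36, 42, 86, 101, 101, 100, 102, 99, 99, 99, 95, 152, 188, 189, 135, 26, 27, 28]
124 [85, 34, 20, 20, 12, 19, 19, 22, 30, 36, 38, 39, 40, 39, 40, 115] [119, 140, 101, 39, 41, 40, 41, 34, 83, 99, 98, 98, 99, 99, 99, 98, 99, 154, 187, 151, 56, 26, 26, 30]
128 [117, 56, 19, 18, 23, 18, 17, 20, 28, 34, 39, 39, 39, 39, 40, 115] [116, 140, 100, 41, 38, 42, 38, 33, 92, 105, 99, 99, 99, 97, 97, 97, 98, 154, 189, 160, 72, 24, 28, 21]
```

```bash
python3 -c "
from workcell import job_done
print(job_done())"
```

```text
the job is handed in; nothing more can be done
None
```

The job is handed in: the ejector was pressed to its end stop and sprang back, and the pin was drawn out of the holder, pushed through the clevis until it stopped hard at the near ear, and released. `job_done` gave no verdict. My last wrist-camera check put the shoulder within about 1 mm of the ear if the handle's edges are bevelled, about 3 mm if not; the limit is 4 mm.

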